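# Heft the fish boxes and send the full ones to the rail

## Task

Going along the row from right to left, as seen by the robot, heft each of the three closed fish boxes by raising its knob end about a centimetre, with the far end staying on the counter, to feel whether it is full or empty. Slide every full box gently along the counter until its far end lies flush against the steel rail, and leave the empty ones standing where they are. Never lift a box off the counter or tip it steeply, do not ram the rail, and leave the cool box and bottles alone.

Things in the scene. Friction and masses are not known exactly. Their poses are not given: they have to be found in the camera images.
- table: The wooden stall counter, top at z = 0.
- rail: Straight stainless stop rail fixed along the customer side of the counter, 660 mm long, 20 mm thick, 40 mm high, with a flat foot behind it. Origin at counter level, half-way along the face that looks at the robot; its y axis runs along the rail and its x axis points away from the robot, square to that face. It is bolted down, at a slightly different place and angle every time.
- box_right: The right (most negative y) one of three identical closed white fish boxes with blue lids, standing in a row: 170 mm long (x axis, pointing away from the robot), 110 mm wide, 60 mm high. Origin at the centre of its underside. Empty it weighs about 0.3 kg in all, full 0.8 to 0.9 kg; they look the same and the lid stays shut. One or two of the three are full.
- box_right_knob (a point): Centre of the 26 mm black ball knob fixed on the lid of box_right at the robot's end: 60 mm from the box's centre along -x, 88 mm above its underside, 28 mm above the lid. Pinched across the box's width, it lets the box pivot as its end is raised about the far lower edge, 145 mm away; it then carries about 1.7 N of an empty box, 4 to 5.5 N of a full one.
- box_right_far (a point): Middle of the far lower edge of box_right, 85 mm from its centre along +x: the middle of the end that comes against the rail. A full box slides along the counter at a push of roughly 3 to 8 N; more than that means it has met something.
- box_middle: The middle one of three identical closed white fish boxes with blue lids, standing in a row: 170 mm long (x axis, pointing away from the robot), 110 mm wide, 60 mm high. Origin at the centre of its underside. Empty it weighs about 0.3 kg in all, full 0.8 to 0.9 kg; they look the same and the lid stays shut. One or two of the three are full.
- box_middle_knob (a point): Centre of the 26 mm black ball knob fixed on the lid of box_middle at the robot's end: 60 mm from the box's centre along -x, 88 mm above its underside, 28 mm above the lid. Pinched across the box's width, it lets the box pivot as its end is raised about the far lower edge, 145 mm away; it then carries about 1.7 N of an empty box, 4 to 5.5 N of a full one.
- box_middle_far (a point): Middle of the far lower edge of box_middle, 85 mm from its centre along +x: the middle of the end that comes against the rail. A full box slides along the counter at a push of roughly 3 to 8 N; more than that means it has met something.
- box_left: The left (most positive y) one of three identical closed white fish boxes with blue lids, standing in a row: 170 mm long (x axis, pointing away from the robot), 110 mm wide, 60 mm high. Origin at the centre of its underside. Empty it weighs about 0.3 kg in all, full 0.8 to 0.9 kg; they look the same and the lid stays shut. One or two of the three are full.
- box_left_knob (a point): Centre of the 26 mm black ball knob fixed on the lid of box_left at the robot's end: 60 mm from the box's centre along -x, 88 mm above its underside, 28 mm above the lid. Pinched across the box's width, it lets the box pivot as its end is raised about the far lower edge, 145 mm away; it then carries about 1.7 N of an empty box, 4 to 5.5 N of a full one.
- box_left_far (a point): Middle of the far lower edge of box_left, 85 mm from its centre along +x: the middle of the end that comes against the rail. A full box slides along the counter at a push of roughly 3 to 8 N; more than that means it has met something.
- cool_box: Grey cool box with an orange lid, 170 x 130 x 100 mm, on the left of the row: not part of the job. Origin at the centre of its underside.
- sauce_red: Small red sauce bottle, 40 mm across and 100 mm high, on the right of the row: not part of the job. Origin at the centre of its underside.
- sauce_black: Small black sauce bottle, 40 mm across and 100 mm high, on the right of the row: not part of the job. Origin at the centre of its underside.
There are look-alikes about, which are no part of the job. What is shaped like the box_middle but yellow is not meant. Leave any yellow look-alike of the box_right alone.

How it is judged:
On the way, in this order (a step that is already met when the one before it is completed fails the run):
1. the knob end of the right box is raised a little, its far end on the counter (angle between box_right's own z axis and vertical above 0.025 rad and height (world z) of box_right_far below 0.01 m), for 0.2 s.
2. the knob end of the middle box is raised a little, its far end on the counter (angle between box_middle's own z axis and vertical above 0.025 rad and height (world z) of box_middle_far below 0.01 m), for 0.2 s.
3. the knob end of the left box is raised a little, its far end on the counter (angle between box_left's own z axis and vertical above 0.025 rad and height (world z) of box_left_far below 0.01 m), for 0.2 s.
At the end, for the whole second after the job is handed in: Each full box rests flat on the counter, far end within 5 mm of the rail's face, square to it within 0.07 rad; each empty box rests flat within 30 mm of its start; all at rest. Each was hefted (tilted over 0.025 rad for 0.2 s, far edge under 10 mm up) in the order right, middle, left (((contact force between box_right and table above 3.3 N and x of box_right_far in the frame of rail above -0.005 m and angle between the x axis of box_right and the x axis of rail, either way round below 0.07 rad) or (contact force between box_right and table below 3.3 N and distance of box_right from where it was at the start of the episode below 0.03 m)) and angle between each of box_right, box_middle, box_left's own z axis and vertical below 0.03 rad and linear speed of each of box_right, box_middle, box_left below 0.01 m/s and ((contact force between box_middle and table above 3.3 N and x of box_middle_far in the frame of rail above -0.005 m and angle between the x axis of box_middle and the x axis of rail, either way round below 0.07 rad) or (contact force between box_middle and table below 3.3 N and distance of box_middle from where it was at the start of the episode below 0.03 m)) and ((contact force between box_left and table above 3.3 N and x of box_left_far in the frame of rail above -0.005 m and angle between the x axis of box_left and the x axis of rail, either way round below 0.07 rad) or (contact force between box_left and table below 3.3 N and distance of box_left from where it was at the start of the episode below 0.03 m))); the robot touches nothing.
It fails at once if the far end of a box leaves the counter by more than 15 mm (height (world z) of any of box_right_far, box_middle_far, box_left_far above 0.015 m).
It fails at once if a box is tipped by more than 0.2 rad (its knob end raised some 29 mm) (angle between any of box_right, box_middle, box_left's own z axis and vertical above 0.2 rad).
It fails at once if a box is driven against the rail with more than 25 N (contact force between any of box_right, box_middle, box_left and rail above 25 N).
It fails at once if the cool box or a bottle is moved more than 30 mm (distance of any of cool_box, sauce_red, sauce_black from where it was at the start of the episode above 0.03 m).
It also fails if it takes over 72 s, if anything falls off the work surface, if the arm or the gripper's body presses on something with over 40 N, if the wrist force passes 120 N, or if a joint passes its speed limit or range.

## Robot

A 6-joint arm with a two-finger parallel gripper is mounted at the origin on the work surface. World frame = base frame: x ahead of the robot, y to its left, z up, the work surface at z = 0. Lengths are in m, angles in rad, forces in N, time in s.
With the tool pointing down it reaches from about 0.4 to 0.825 m from the base axis. Payload 7 kg.
Tool frame: the origin (TCP) lies midway between the tips of the shut fingers; the grasp point (between the pads) lies 19 mm behind it; z points along the fingers, x is the direction in which the jaws open and shut, and the axes are right-handed (so a half turn about z gives the same grasp; the last joint's range is limited). The gripper opens to 88 mm and grips with 3 to 60 N. Pads are 19 mm wide; open, the fingers measure 130 mm over their backs; the gripper's body (78 mm by 193 mm) begins 47 mm behind the grasp point.
Start: joints at [-0.922, 0.359, 0.012, 0, -1.224, -0.288], TCP at [0.238, -0.632, 0.227] pointing down, gripper open.
Joint ranges: [-3.07, 3.07], [-1.43, 2.12], [-1.02, 1.25], [-3.03, 1.67], [-3.05, -0], [-3.03, 3.03]. Speed limits (rad/s): [2.39, 2.39, 3.01, 3.14, 3.14, 3.14].

## Interface

Orientations are given as [roll, pitch, yaw] about the fixed x, y, z axes, in that order (R = Rz(yaw) Ry(pitch) Rx(roll)).
In Python, from station import status, eyes, workorder gives the robot as it stands.
- The arm moves only by the shell command python3 -m jog 'ROWS' [OPENING] [FORCE]. ROWS is JSON, a list of rows, each a list of 6 numbers: the shift along the world's x, y, z in mm, then the turn, a rotation vector about the world's x, y, z in rad. A call has 1 to 12 rows; each row shifts and turns the pose as measured when the row begins; what a row does not reach is not made up. A row lasts 1/10 s, in which the tool goes at most 50 mm and 8.59 degrees, less where a joint would pass 70% of its speed; a pose out of reach is approached as far as the arm can. A call with a gripper value outside its range is refused whole. OPENING is the opening, from 0 (shut) to 1 (fully open), set as the call begins (- or left out, the last holds). The fingers move at their own pace and stop on an object; FORCE is the grip in N (left out, the last holds). Time passes only in rows, so rows that do not move let the fingers close. It gives the time, the measured TCP pose, the force and the opening at its end, in the units of the state.
- status.get_state(): the state, without advancing time (a new reading comes with each control period).
- eyes.grab_frame(name): name is "scene" or "top" or "wrist"; returns the picture (384x512x3 uint8, blue, green, red); there is no depth.
- eyes.calibration(name): a dict with "camera_matrix" (3x3 intrinsics, pixels), "cam_to_world" (4x4, takes a point from camera to world coordinates); the wrist camera has in their place "hand_eye" (4x4, takes a point from camera to tool coordinates, whose origin is the TCP and whose axes are the tool frame's). Camera axes: x right, y up, looking along -z (the intrinsics and any distortion apply to the point x, -y, -z); pixel columns grow to the right and rows downward; lengths in m; the calibration is good to about 2 mm. A picture is of the moment at which its call begins: read the wrist's pose just before it. calibration takes no time and is no camera call.
- workorder.job_done(): hands the job in, once; it reports no verdict.
The state is a dict: "t": time; "q": joint angles; "qd": joint speeds; "joint_efforts": joint torques, N m; "eef_pos": TCP position; "ee_rot": TCP orientation; "force": force on the tool from outside, world axes, zero at the start; "moment": the same for the moment, N m; "width": finger opening in m.
Only numpy, scipy, OpenCV 4.12 (cv2) and the standard library are available. Lean on these libraries where they do the work, as an engineer would, in place of code of your own. Each camera call takes 0.05 s, during which the arm holds its last target. There are 200 camera calls.

## Working session

There is one attempt and no reset: what is moved stays moved. The work goes in short steps, Python scripts to look and compute and a shell command to move; the robot and the scene stay as the last step left them, time stands still between calls to the robot, and variables do not carry over. Pictures are saved under pics/ and viewed, about 8 in all and at most 12, crops included, and the job is handed in when it is done.

```bash
mkdir -p pics
python3 - <<'E'
from station import status, eyes
import cv2, numpy as np
s=status.get_state(); print({k:np.round(v,3).tolist() for k,v in s.items()})
for n in("scene","top"):
    cv2.imwrite(f"pics/{n}0.png",eyes.grab_frame(n)); c=eyes.calibration(n); print(n,{k:np.round(v,4).tolist() if not isinstance(v,str) else v for k,v in c.items()})
print(eyes.calibration("wrist"))
E
```

```text
{'t': 0.0, 'q': [-0.922, 0.359, 0.011, -0.0, -1.224, -0.288], 'qd': [-0.0, -0.001, 0.001, -0.002, 0.001, -0.0], 'joint_efforts': [0.001, -58.272, 29.306, 6.997, 0.007, -0.0], 'eef_pos': [0.238, -0.631, 0.226], 'ee_rot': [-3.141, -0.002, 1.931], 'force': [0.037, 0.862, -0.554], 'moment': [-0.009, 0.022, 0.023], 'width': 0.088}
scene {'camera_matrix': [[388.5798, 0.0, 258.8431], [0.0, 388.5798, 193.8776], [0.0, 0.0, 1.0]], 'cam_to_world': [[-0.7558, -0.5234, 0.3934, 0.9512], [0.6547, -0.6114, 0.4444, 0.5206], [0.0079, 0.5935, 0.8048, 0.9961], [0.0, 0.0, 0.0, 1.0]]}
top {'camera_matrix': [[486.4064, 0.0, 251.8113], [0.0, 486.4064, 201.3716], [0.0, 0.0, 1.0]], 'cam_to_world': [[0.0179, 0.9837, -0.179, 0.1838], [-0.9996, 0.0216, 0.0187, 0.0198], [0.0222, 0.1786, 0.9837, 1.804], [0.0, 0.0, 0.0, 1.0]]}
{'camera_matrix': array([[267.72566008,   0.        , 254.77172414],
       [  0.        , 267.72566008, 193.86572536],
       [  0.        ,   0.        ,   1.        ]]), 'hand_eye': array([[ 9.99998333e-01, -6.55661400e-05, -1.82493793e-03,
        -4.18944575e-04],
       [-5.65952315e-04, -9.61276753e-01, -2.75584258e-01,
        -7.40538898e-02],
       [-1.73620141e-03,  2.75584831e-01, -9.61275188e-01,
        -1.59640310e-01],
       [ 0.00000000e+00,  0.00000000e+00,  0.00000000e+00,
         1.00000000e+00]])}
```

View pics/top0.png

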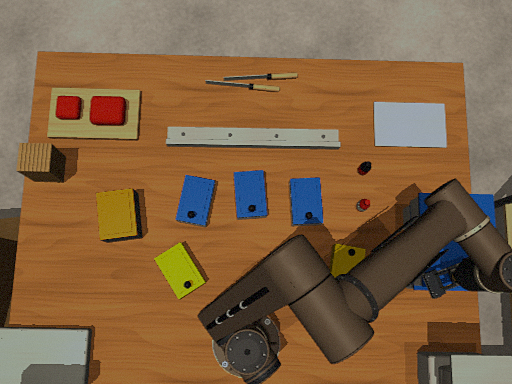

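View pics/scene0.png

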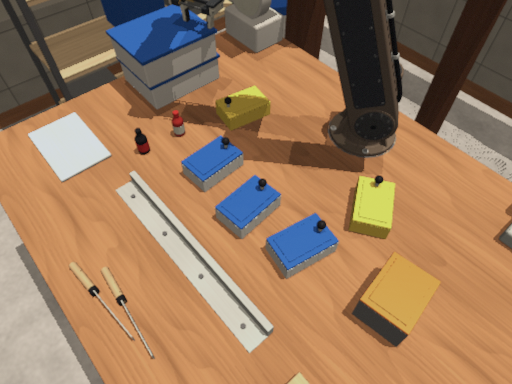

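The top view shows the blue-lid boxes at about (196,200), (251,194) and (306,201), with knobs near (191,215), (251,210) and (309,216). The rail's near face runs from about (167,145) to (339,147). The scene view shows the same row, with its knobs at (321,226), (262,183) and (225,142).

```bash
cat > h.py <<'E'
import numpy as np, cv2
from station import status, eyes
from scipy.spatial.transform import Rotation as R
def T(n,s=None):
    c=eyes.calibration(n); 
    if n!="wrist": return c["camera_matrix"],c["cam_to_world"]
    M=np.eye(4); M[:3,3]=s["eef_pos"]; M[:3,:3]=R.from_euler("xyz",s["ee_rot"]).as_matrix()
    return c["camera_matrix"],M@c["hand_eye"]
def ray(p,K,M):
    d=np.linalg.inv(K)@[p[0],p[1],1]; return M[:3,3],M[:3,:3]@(d*[1,-1,-1])
def onz(p,z,KM):
    o,d=ray(p,*KM); return o+d*(z-o[2])/d[2]
def tri(rs):
    A=0;b=0
    for o,d in rs:
        d=d/np.linalg.norm(d);P=np.eye(3)-np.outer(d,d);A=A+P;b=b+P@o
    return np.linalg.solve(A,b)
def proj(X,KM):
    K,M=KM; c=np.linalg.inv(M)@np.r_[X,1]; u=K@(c[:3]*[1,-1,-1]); return u[:2]/u[2]
E
python3 - <<'E'
from h import *
t=cv2.imread("pics/top0.png");s=cv2.imread("pics/scene0.png");kt,ks=T("top"),T("scene")
def blobs(m,lo,hi):
    n,l,st,c=cv2.connectedComponentsWithStats(m.astype(np.uint8)); return [(c[i],st[i,4],l==i) for i in range(1,n) if lo<st[i,4]<hi]
def dark(im,win):
    x0,y0,x1,y1=win; w=im[y0:y1,x0:x1].max(2)<60
    b=max(blobs(w,3,400),key=lambda b:b[1]); return b[0]+[x0,y0],b[1]
hs=cv2.cvtColor(t,cv2.COLOR_BGR2HSV)
m=(hs[...,0]>100)&(hs[...,0]<125)&(hs[...,1]>150)&(hs[...,2]>60); m[:,340:]=0
for c,a,l in blobs(m,300,3000):
    h=cv2.convexHull(np.argwhere(l)[:,::-1].astype(np.int32))
    W=np.array([onz(p[0],.06,kt)[:2]*1000 for p in h],np.float32)
    r=cv2.minAreaRect(W); print("lid",c,a,r)
K=[((180,205,202,222),(308,215,334,238)),((240,203,262,220),(252,174,273,193)),((299,209,319,224),(217,134,235,150))]
for a,b in K:
    pa,n1=dark(t,a);pb,n2=dark(s,b);print("knob",pa,n1,pb,n2,tri([ray(pa,*kt),ray(pb,*ks)]).round(4),onz(pa,.088,kt).round(4))
a=cv2.resize(t[120:235,150:350],None,fx=4,fy=4,interpolation=cv2.INTER_CUBIC);cv2.imwrite("pics/c1.png",a)
E
```

```text
lid [249.82339272 193.09604957] 1291 ((531.2506713867188, -5.847358703613281), (168.7143096923828, 107.88933563232422), 5.659436225891113)
lid [195.2526475  199.28517398] 1322 ((503.84918212890625, 192.58045959472656), (108.10356140136719, 169.1983184814453), 79.91634368896484)
lid [306.10831426 200.08009153] 1311 ((509.919189453125, -212.01548767089844), (168.2318115234375, 109.43213653564453), 3.9081313610076904)
knob [190.74358974 214.07692308] 39 [320.96296296 224.53703704] 54 [0.445  0.206  0.0837] [0.4455 0.2037 0.088 ]
knob [251.34210526 207.94736842] 38 [261.95555556 182.57777778] 45 [ 0.4718 -0.0103  0.0838] [ 0.4722 -0.0116  0.088 ]
knob [308.63157895 215.07894737] 38 [225.325 140.975] 40 [ 0.4499 -0.216   0.0845] [ 0.4508 -0.217   0.088 ]
```

View pics/c1.png

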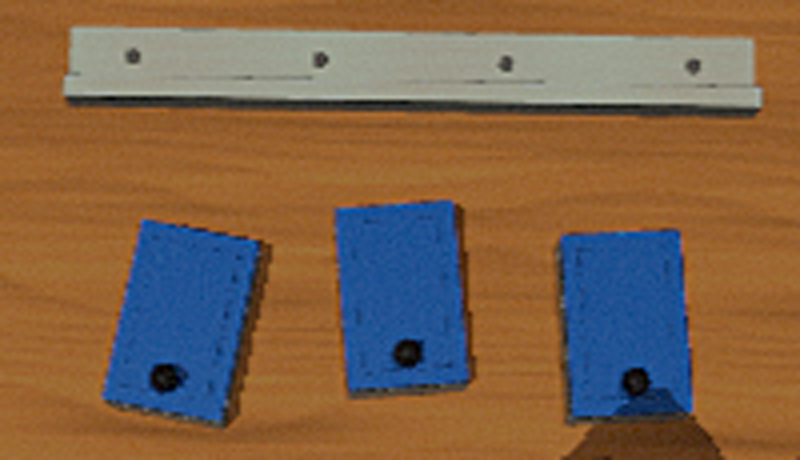

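Run:
```python
from h import *
t=cv2.imread("pics/top0.png");kt=T("top")
g=t.astype(float).min(2)
# bottom edge of face: dark band -> wood, and top edge bright->dark, by column gradient
P=[];Q=[]
for x in range(172,336,4):
    c=t[138:152,x-1:x+2,0].mean(1); # blue channel: steel bright, wood low
    d=np.diff(c); i=d.argmin(); 
    if 0<i<len(d)-1: o=(d[i-1]-d[i+1])/(2*(d[i-1]-2*d[i]+d[i+1])); Q.append((x,138.5+i+o))
Q=np.array(Q);f=np.polyfit(*Q.T,1);print("edge",f,np.polyval(f,[167,339]),"rms",np.std(Q[:,1]-np.polyval(f,Q[:,0])))
print(t[140:152,200].tolist(), t[140:152,300].tolist())
for z in(.04,0):
  for dv in (0,1,2): 
    a,b=[onz((x,np.polyval(f,x)+dv),z,kt) for x in(167,339)];print(z,dv,a.round(4),b.round(4),"yaw",np.arctan2(a[0]-b[0],b[1]-a[1]) )
```

```text
edge [1.68024528e-02 1.40427258e+02] [143.23326809 146.12328997] rms 0.18689254739434927
[[142, 159, 158], [148, 161, 162], [147, 162, 160], [156, 169, 161], [43, 48, 51], [54, 59, 57], [41, 52, 62], [38, 85, 138], [48, 95, 153], [41, 85, 141], [39, 88, 142], [39, 94, 145]] [[143, 160, 155], [146, 158, 155], [143, 159, 155], [146, 159, 158], [150, 164, 159], [160, 175, 169], [27, 32, 31], [44, 48, 47], [49, 62, 73], [49, 101, 168], [36, 89, 145], [32, 82, 139]]
0.04 0 [0.7197 0.3085 0.04  ] [ 0.7244 -0.3396  0.04  ] yaw -3.1343924027946826
0.04 1 [0.7158 0.3084 0.04  ] [ 0.7204 -0.3395  0.04  ] yaw -3.134435047254022
0.04 2 [0.7119 0.3082 0.04  ] [ 0.7165 -0.3395  0.04  ] yaw -3.1344776591689727
0 0 [0.7318 0.3151 0.    ] [ 0.7366 -0.3477  0.    ] yaw -3.1343924027946826
0 1 [0.7279 0.3149 0.    ] [ 0.7326 -0.3477  0.    ] yaw -3.134435047254022
0 2 [0.7239 0.3147 0.    ] [ 0.7286 -0.3476  0.    ] yaw -3.134477659168973
```

```bash
python3 -m jog '[[25,50,0,0,0,-0.1],[25,50,0,0,0,-0.1],[25,50,0,0,0,-0.09],[25,50,0,0,0,0],[25,50,0,0,0,0],[25,50,0,0,0,0],[25,50,0,0,0,0],[10,40,-15,0,0,0],[0,0,0,0,0,0]]' 1 30
```

```text
t: 1.0
eef_pos: [0.4038, -0.2692, 0.2055]
ee_rot: [-3.138, -0.008, 1.625]
force: [-0.2, -0.9, -0.2]
width: 0.088
```

```bash
python3 -m jog '[[23,27,-20,0,0,0.014],[23,26,-30,0,0,0],[0,0,0,0,0,0],[0,0,0,0,0,0]]'
cat > look.py <<'E'
from h import *; import sys
s=status.get_state(); im=eyes.grab_frame("wrist"); K=T("wrist",s); cv2.imwrite(f"pics/{sys.argv[1]}.png",im)
print(np.round(s["eef_pos"],4),np.round(s["ee_rot"],3),np.round(s["force"],2))
exp=np.array([float(v) for v in sys.argv[2:5]]); u=proj(exp,K); print("expected px",u.round(0))
x0,y0=[int(max(v-45,0)) for v in u]; w=(im[y0:y0+90,x0:x0+90].max(2)<60).astype(np.uint8)
n,l,st,c=cv2.connectedComponentsWithStats(w)
for i in range(1,n):
    if st[i,4]>60:
        p=c[i]+[x0,y0]; print("blob",p.round(1),st[i],"at z.088:",onz(p,.088,K).round(4),"tri with top:",tri([ray(p,*K),(lambda q:ray(q,*T("top")))([float(v) for v in sys.argv[5:7]])]).round(4))
E
python3 look.py w1 .450 -.2165 .086 308.6 215.1
```

```text
t: 1.4
eef_pos: [0.4519, -0.2139, 0.1549]
ee_rot: [-3.14, -0.006, 1.643]
force: [0.1, 0.2, -0.1]
width: 0.0877
[ 0.4519 -0.2139  0.1549] [-3.14  -0.006  1.643] [ 0.05  0.15 -0.11]
expected px [251. 201.]
blob [254.3 203. ] [ 34  34  30  29 659] at z.088: [ 0.4511 -0.2138  0.088 ] tri with top: [ 0.4483 -0.2147  0.099 ]
```

View pics/w1.png

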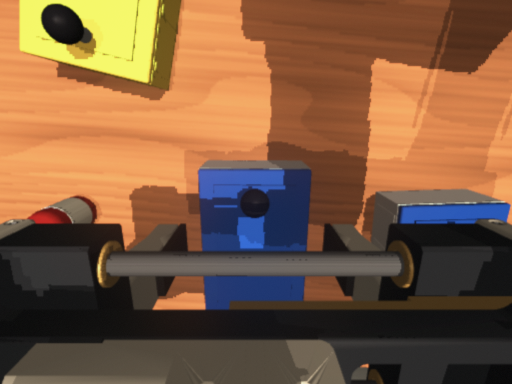

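The wrist view shows the box lid squared between the fingers, with the knob at (254,203). That puts it at about (0.450, -0.214), so I'm going down.

```bash
python3 -m jog '[[-1,0,-30,0,0,0],[0,0,-30,0,0,0],[0,0,-25,0,0,0],[0,0,0,0,0,0]]' 1 30; python3 -m jog '[[0,0,0,0,0,0],[0,0,0,0,0,0],[0,0,0,0,0,0],[0,0,0,0,0,0],[0,0,0,0,0,0],[0,0,0,0,0,0]]' 0 30
cat > f.py <<'E'
from station import status;import numpy as np
s=status.get_state();print({k:np.round(s[k],4).tolist() for k in("eef_pos","ee_rot","force","moment","width")})
E
python3 f.py
```

```text
t: 1.85
eef_pos: [0.4512, -0.2178, 0.0711]
ee_rot: [3.137, -0.005, 1.638]
force: [-1.4, -0.1, 1.0]
width: 0.0875
t: 2.45
eef_pos: [0.454, -0.22, 0.0772]
ee_rot: [3.129, -0.003, 1.637]
force: [0.4, 0.4, -0.4]
width: 0.0449
{'eef_pos': [0.454, -0.22, 0.0772], 'ee_rot': [3.1287, -0.0027, 1.6367], 'force': [0.3955, 0.4481, -0.3955], 'moment': [-0.0105, 0.0658, -0.0099], 'width': 0.0449}
```

```bash
python3 -m jog '[[-3,4,-8,0,0,0],[0,0,0,0,0,0],[0,0,-1,0,0,0],[0,0,-1,0,0,0],[0,0,0,0,0,0]]' 0 30; python3 f.py
```

```text
t: 2.95
eef_pos: [0.4511, -0.2155, 0.0689]
ee_rot: [3.128, -0.002, 1.639]
force: [1.2, -0.3, -2.2]
width: 0.0243
{'eef_pos': [0.4511, -0.2155, 0.0689], 'ee_rot': [3.1278, -0.0016, 1.6389], 'force': [1.1824, -0.297, -2.1985], 'moment': [-0.0324, -0.1344, -0.0414], 'width': 0.0243}
```

```bash
python3 -m jog '[[0,0,0,0,0,0],[1,0,2,0,0,0],[1.2,0,2,0,0,0],[1.2,0,2,0,0,0],[1,0,2,0,0,0],[0,0,0,0,0,0]]' 0 40; python3 f.py;  python3 -m jog '[[0,0,0,0,0,0],[0,0,0,0,0,0]]';python3 -m jog '[[0,0,0,0,0,0],[0,0,0,0,0,0]]';python3 f.py
```

```text
t: 3.55
eef_pos: [0.455, -0.2151, 0.0761]
ee_rot: [3.131, -0.002, 1.639]
force: [-0.3, 0.5, -2.1]
width: 0.024
{'eef_pos': [0.455, -0.2151, 0.0761], 'ee_rot': [3.1306, -0.0023, 1.6389], 'force': [-0.3279, 0.4845, -2.0991], 'moment': [-0.1065, 0.0884, -0.0158], 'width': 0.024}
t: 3.75
eef_pos: [0.4549, -0.2151, 0.076]
ee_rot: [3.131, -0.002, 1.639]
force: [0.0, -0.2, -3.5]
width: 0.0244
t: 3.95
eef_pos: [0.4547, -0.2151, 0.0759]
ee_rot: [3.131, -0.003, 1.639]
force: [-0.8, 0.3, -2.7]
width: 0.0238
{'eef_pos': [0.4547, -0.2151, 0.0759], 'ee_rot': [3.1311, -0.0025, 1.6386], 'force': [-0.7872, 0.329, -2.6814], 'moment': [-0.0382, 0.0114, 0.0266], 'width': 0.0238}
```

```bash
cat > avg.py <<'E'
from station import status,eyes;import numpy as np,sys,cv2
F=[]
for i in range(12):
    s=status.get_state();F.append(list(s["force"])+list(s["eef_pos"]));im=eyes.grab_frame("wrist")
F=np.array(F);print("mean",F.mean(0).round(3),"sd",F.std(0).round(2)[:3],"t",status.get_state()["t"])
if len(sys.argv)>1: cv2.imwrite(f"pics/{sys.argv[1]}.png",im)
E
python3 -m jog '[[1,0,2,0,0,0],[1,0,2,0,0,0],[0,0,0,0,0,0]]';python3 avg.py w2
```

```text
t: 4.25
eef_pos: [0.4566, -0.2151, 0.0801]
ee_rot: [3.132, -0.003, 1.639]
force: [0.5, -0.4, -3.2]
width: 0.0241
mean [ 0.039  0.159 -2.773  0.456 -0.215  0.08 ] sd [0.51 0.41 0.4 ] t 4.85
```

View pics/w2.png

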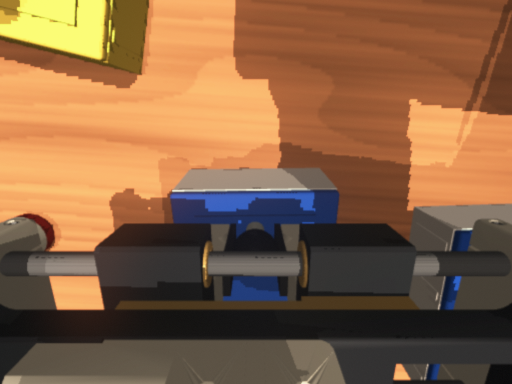

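```bash
python3 -m jog '[[-1.3,0,-2.3,0,0,0],[-1.3,0,-2.3,0,0,0],[-1.3,0,-2.3,0,0,0],[-1.3,0,-2.3,0,0,0],[-0.6,0,-1,0,0,0]]'; python3 avg.py;  python3 -m jog '[[0,0,0,0,0,0],[0,0,0,0,0,0],[0,0,0,0,0,0]]' 0.6; python3 avg.py
```

```text
t: 5.35
eef_pos: [0.4499, -0.2152, 0.0688]
ee_rot: [3.132, -0.003, 1.638]
force: [-1.6, -0.9, 0.9]
width: 0.0241
mean [-0.934 -0.376 -0.914  0.45  -0.215  0.069] sd [0.45 0.41 0.74] t 5.95
t: 6.25
eef_pos: [0.4512, -0.2152, 0.0696]
ee_rot: [3.13, -0.002, 1.639]
force: [0.2, -0.3, -0.2]
width: 0.0423
mean [-0.138 -0.086  0.043  0.451 -0.215  0.07 ] sd [0.59 0.42 0.42] t 6.85
```

The 2.8 N reading is ambiguous. Pad torsion at 40 N grip could be adding to it, so I'll heft again with a light grip and read both while raising and while lowering.

```bash
python3 -m jog '[[-1,0,0,0,0,0],[0,0,-1,0,0,0],[0,0,0,0,0,0],[0,0,0,0,0,0],[0,0,0,0,0,0]]' 0 10; python3 -m jog '[[1.2,0,2,0,0,0],[1.2,0,2,0,0,0],[1.2,0,2,0,0,0],[1.2,0,2,0,0,0],[1.2,0,2,0,0,0],[0,0,0,0,0,0]]'; python3 avg.py;  python3 -m jog '[[-1.2,0,-2,0,0,0],[-1.2,0,-2,0,0,0],[0,0,0,0,0,0]]'; python3 avg.py
```

```text
t: 7.35
eef_pos: [0.4496, -0.2152, 0.0683]
ee_rot: [3.131, -0.002, 1.639]
force: [-0.1, 0.5, -0.2]
width: 0.0249
t: 7.95
eef_pos: [0.4558, -0.215, 0.0787]
ee_rot: [3.132, -0.003, 1.639]
force: [0.1, 0.3, -2.3]
width: 0.0251
mean [ 0.323  0.094 -2.305  0.456 -0.215  0.078] sd [0.65 0.48 0.37] t 8.55
t: 8.85
eef_pos: [0.4525, -0.215, 0.0739]
ee_rot: [3.133, -0.003, 1.638]
force: [1.0, -0.3, -1.3]
width: 0.025
mean [-0.347  0.345 -1.407  0.453 -0.215  0.074] sd [0.59 0.6  0.5 ] t 9.45
```

The raising and lowering readings average about 1.85 N, so the right box is empty. I'll release it and move to the middle one.

```bash
python3 -m jog '[[-1.2,0,-2,0,0,0],[-1.2,0,-2,0,0,0],[-0.5,0,-1,0,0,0],[0,0,0,0,0,0]]'; python3 -m jog '[[0,0,0,0,0,0],[0,0,0,0,0,0],[0,0,0,0,0,0],[0,0,0,0,0,0],[0,0,30,0,0,0],[0,0,30,0,0,0],[0,0,20,0,0,0]]' 0.8; python3 -m jog '[[4,45,0,0,0,0.03],[4,45,0,0,0,0],[4,45,0,0,0,0],[4,45,0,0,0,0],[4,24,0,0,0,0],[0,0,0,0,0,0]]'; python3 look.py w3 .472 -.011 .086 251.3 208
```

```text
t: 9.85
eef_pos: [0.4495, -0.2151, 0.0688]
ee_rot: [3.133, -0.003, 1.638]
force: [-0.5, -0.2, -0.9]
width: 0.0252
t: 10.55
eef_pos: [0.4488, -0.215, 0.1492]
ee_rot: [3.136, -0.003, 1.639]
force: [-0.4, -0.8, -0.2]
width: 0.0693
t: 11.15
eef_pos: [0.4723, -0.0052, 0.155]
ee_rot: [3.124, -0.003, 1.665]
force: [-0.2, -0.6, -0.0]
width: 0.0697
[ 0.4723 -0.0052  0.155 ] [ 3.124e+00 -3.000e-03  1.665e+00] [-0.16 -0.63 -0.01]
expected px [248. 201.]
blob [250.8 202.9] [ 34  34  29  29 660] at z.088: [ 0.4731 -0.0084  0.088 ] tri with top: [ 0.4701 -0.0099  0.0977]
```

```bash
python3 -m jog '[[0,-4,-30,0.015,0,0],[0,0,-30,0,0,0],[0,0,-24,0,0,0],[0,0,0,0,0,0]]' 0.6; python3 f.py
```

```text
t: 11.6
eef_pos: [0.4725, -0.012, 0.0701]
ee_rot: [3.119, -0.019, 1.665]
force: [-0.3, -0.8, 0.2]
width: 0.0532
{'eef_pos': [0.4725, -0.012, 0.0701], 'ee_rot': [3.1188, -0.019, 1.6646], 'force': [-0.3265, -0.7798, 0.1638], 'moment': [-0.1357, 0.1563, 0.0213], 'width': 0.0532}
```

```bash
python3 -m jog '[[0,2.5,-1,-0.019,0.022,0],[0,0,0,0,0,0]]'; python3 -m jog '[[0,0,0,0,0,0],[0,0,-0.5,0,0,0],[0,0,0,0,0,0],[0,0,-0.5,0,0,0],[0,0,0,0,0,0],[0,0,0,0,0,0]]' 0 15; python3 -m jog '[[1.2,0,2,0,0,0],[1.2,0,2,0,0,0],[1.2,0,2,0,0,0],[1.2,0,2,0,0,0],[1.2,0,2,0,0,0],[0,0,0,0,0,0]]'; python3 avg.py
```

```text
t: 11.8
eef_pos: [0.4731, -0.0106, 0.0704]
ee_rot: [-3.139, -0.0, 1.663]
force: [-0.3, 0.1, 0.1]
width: 0.0525
t: 12.4
eef_pos: [0.4752, -0.0097, 0.0726]
ee_rot: [3.138, -0.002, 1.664]
force: [-1.0, 0.8, -2.3]
width: 0.0247
t: 13.0
eef_pos: [0.4812, -0.0098, 0.0831]
ee_rot: [3.14, -0.002, 1.663]
force: [0.5, 1.0, -2.0]
width: 0.0251
mean [ 0.042  0.364 -2.118  0.481 -0.01   0.083] sd [0.7  0.35 0.46] t 13.6
```

```bash
python3 -m jog '[[-1.2,0,-2,0,0,0],[-1.2,0,-2,0,0,0],[0,0,0,0,0,0]]'; python3 avg.py w4
```

```text
t: 13.9
eef_pos: [0.4779, -0.01, 0.0783]
ee_rot: [3.141, -0.001, 1.663]
force: [0.4, -0.3, -1.1]
width: 0.0251
mean [-0.638  0.28  -1.277  0.478 -0.01   0.079] sd [0.56 0.48 0.35] t 14.5
```

View pics/w4.png

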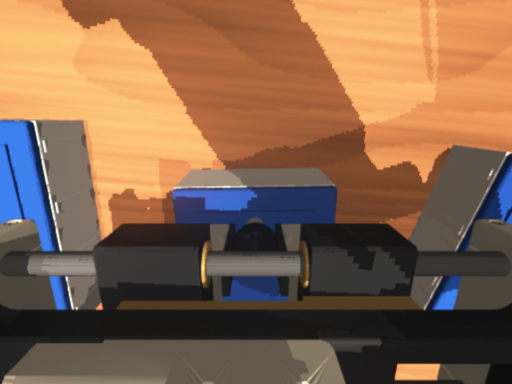

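The view shows the knob firmly pinched, and the readings average about 1.7 N, so the middle box is empty. I'll set it down and go on to the left box.

```bash
python3 -m jog '[[-1.2,0,-2,0,0,0],[-1.2,0,-2,0,0,0],[-1.2,0,-2,0,0,0],[-0.7,0,-1.2,0,0,0],[0,0,0,0,0,0]]'; python3 -m jog '[[0,0,0,0,0,0],[0,0,0,0,0,0],[0,0,0,0,0,0],[0,0,0,0,0,0],[0,0,30,0,0,0],[0,0,30,0,0,0],[0,0,20,0,0,0]]' 0.8; python3 -m jog '[[-6,45,0,0,0,-0.09],[-6,45,0,0,0,-0.09],[-6,45,0,0,0,-0.09],[-6,45,0,0,0,0],[-4,30,0,0,0,0],[0,0,0,0,0,0]]'; python3 look.py w5 .445 .205 .086 190.7 214.1
```

```text
t: 15.0
eef_pos: [0.4747, -0.01, 0.0726]
ee_rot: [3.138, -0.001, 1.664]
force: [-1.8, -0.9, -0.3]
width: 0.0248
t: 15.7
eef_pos: [0.4735, -0.0104, 0.152]
ee_rot: [-3.141, 0.001, 1.664]
force: [0.3, 0.0, 0.1]
width: 0.0692
t: 16.3
eef_pos: [0.4469, 0.2072, 0.1568]
ee_rot: [3.134, -0.005, 1.379]
force: [-0.5, -0.6, -0.7]
width: 0.07
[0.4469 0.2072 0.1568] [ 3.134 -0.005  1.379] [-0.52 -0.64 -0.68]
expected px [251. 200.]
blob [254.5 201.4] [ 35  32  28  29 647] at z.088: [0.4459 0.2077 0.088 ] tri with top: [0.448 0.206 0.078]
```

```bash
python3 -m jog '[[-1,0,-30,0,0,0.015],[0,0,-30,0,0,0],[0,0,-26,0,0,0],[0,0,0,0,0,0]]' 0.6; python3 f.py
```

```text
t: 16.75
eef_pos: [0.4462, 0.2042, 0.0692]
ee_rot: [3.133, -0.007, 1.394]
force: [0.6, -0.6, 0.6]
width: 0.0532
{'eef_pos': [0.4462, 0.2042, 0.0692], 'ee_rot': [3.1327, -0.0069, 1.3941], 'force': [0.5914, -0.6073, 0.6071], 'moment': [-0.172, 0.0412, -0.0101], 'width': 0.0532}
```

```bash
python3 -m jog '[[-0.5,2,-1,0,0,0],[0,0,0,0,0,0],[0,0,-1,0,0,0],[0,0,-0.5,0,0,0],[0,0,-0.5,0,0,0],[0,0,0,0,0,0]]' 0 20; python3 -m jog '[[1.2,-0.2,2,0,0,0],[1.2,-0.2,2,0,0,0],[1.2,-0.2,2,0,0,0],[1.2,-0.2,2,0,0,0],[1.2,-0.2,2,0,0,0],[0,0,0,0,0,0]]'; python3 avg.py;  python3 -m jog '[[-1.2,0.2,-2,0,0,0],[-1.2,0.2,-2,0,0,0],[0,0,0,0,0,0]]'; python3 avg.py
```

```text
t: 17.35
eef_pos: [0.4477, 0.2063, 0.0702]
ee_rot: [3.13, -0.011, 1.393]
force: [2.1, 0.3, -5.6]
width: 0.0243
t: 17.95
eef_pos: [0.4535, 0.2046, 0.0801]
ee_rot: [3.131, -0.009, 1.393]
force: [1.2, 0.3, -5.4]
width: 0.0244
mean [ 0.918  0.388 -5.819  0.453  0.205  0.08 ] sd [0.4  0.5  0.35] t 18.55
t: 18.85
eef_pos: [0.4504, 0.205, 0.0755]
ee_rot: [3.132, -0.009, 1.393]
force: [0.8, -0.4, -5.2]
width: 0.0247
mean [ 0.02   0.239 -5.06   0.451  0.205  0.076] sd [0.41 0.37 0.44] t 19.45
```

The readings of 5.8 N up and 5.1 N down mean the left box is full. I'll lower it, square it and slide it.

```bash
python3 -m jog '[[-1.2,0.2,-2,0,0,0],[-1.2,0.2,-2,0,0,0],[-0.6,0.1,-1.5,0,0,0],[0,0,-0.5,0,0,0]]' 0 40; python3 f.py; python3 -m jog '[[5,0,0,0,0,0.01],[8,0,0,0,0,0.02],[8,0,0,0,0,0.02],[8,0,0,0,0,0.02],[8,0,0,0,0,0.02],[8,0,0,0,0,0.02],[8,0,0,0,0,0.02],[5,0,0,0,0,0.02]]'; python3 f.py
```

```text
t: 19.85
eef_pos: [0.4472, 0.2057, 0.07]
ee_rot: [3.131, -0.01, 1.393]
force: [-5.1, -1.7, 8.4]
width: 0.0237
{'eef_pos': [0.4472, 0.2057, 0.07], 'ee_rot': [3.1314, -0.0095, 1.3928], 'force': [-5.1178, -1.6589, 8.4152], 'moment': [-0.3934, 1.739, 0.0351], 'width': 0.0237}
t: 20.65
eef_pos: [0.4984, 0.2004, 0.07]
ee_rot: [-3.139, -0.0, 1.545]
force: [-6.5, -0.6, 3.6]
width: 0.0238
{'eef_pos': [0.4984, 0.2004, 0.07], 'ee_rot': [-3.1387, -0.0002, 1.5445], 'force': [-6.4736, -0.5986, 3.5782], 'moment': [-0.1482, 2.1759, -0.1107], 'width': 0.0238}
```

```bash
python3 -m jog '[[8,0,0.3,0,0,0.016],[8,0,0,0,0,0.016],[8,0,0,0,0,0],[8,0,0,0,0,0],[8,0,0,0,0,0],[8,0,0,0,0,0],[6,0,0,0,0,0],[3,0,0,0,0,0]]'; python3 avg.py w6
```

```text
t: 21.45
eef_pos: [0.5518, 0.1974, 0.07]
ee_rot: [-3.128, 0.005, 1.579]
force: [-7.1, 1.0, 3.6]
width: 0.0242
mean [-2.931 -1.421  0.59   0.552  0.197  0.07 ] sd [1.48 1.08 1.11] t 22.05
```

Run:
```python
from h import *
t=eyes.grab_frame("top");cv2.imwrite("pics/c2.png",cv2.resize(t[120:235,150:350],None,fx=4,fy=4,interpolation=cv2.INTER_CUBIC))
```

```text
(no output)
```

View pics/c2.png

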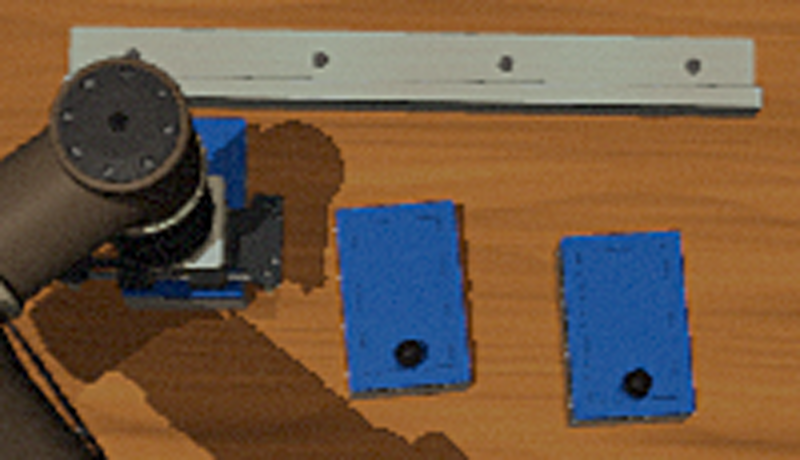

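The box is square to the rail, there is a gap of roughly 20 mm, and the other boxes haven't moved. I'll close the gap slowly.

```bash
python3 -m jog '[[5,0,0,0,0,0],[5,0,0,0,0,0],[4,0,0,0,0,0],[2,0,0,0,0,0],[2,0,0,0,0,0]]'; python3 f.py; python3 -m jog '[[2,0,0,0,0,0],[2,0,0,0,0,0]]';python3 -m jog '[[2,0,0,0,0,0]]'
```

```text
t: 22.6
eef_pos: [0.5652, 0.1975, 0.07]
ee_rot: [-3.121, 0.005, 1.578]
force: [-7.7, -0.2, 4.6]
width: 0.0243
{'eef_pos': [0.5652, 0.1975, 0.07], 'ee_rot': [-3.1205, 0.0052, 1.5785], 'force': [-7.73, -0.1819, 4.5593], 'moment': [0.1488, 2.6582, 0.0543], 'width': 0.0243}
t: 22.8
eef_pos: [0.5671, 0.1975, 0.07]
ee_rot: [-3.117, 0.006, 1.578]
force: [-7.2, -0.1, 3.1]
width: 0.0238
t: 22.9
eef_pos: [0.568, 0.1975, 0.07]
ee_rot: [-3.115, 0.006, 1.578]
force: [-7.4, -0.1, 3.3]
width: 0.0238
```

```bash
python3 -m jog '[[2,0,0,0,-0.006,0],[2,0,0,0,-0.006,0]]';python3 -m jog '[[2,0,0,0,-0.004,0]]';python3 -m jog '[[2,0,0,0,-0.004,0]]';python3 -m jog '[[2,0,0,0,0,0]]'
```

```text
t: 23.1
eef_pos: [0.5699, 0.1976, 0.07]
ee_rot: [-3.124, 0.006, 1.578]
force: [-8.3, -0.1, 4.6]
width: 0.0239
t: 23.2
eef_pos: [0.5708, 0.1976, 0.07]
ee_rot: [-3.126, 0.006, 1.577]
force: [-6.1, -0.7, 3.8]
width: 0.0241
t: 23.3
eef_pos: [0.5718, 0.1976, 0.07]
ee_rot: [-3.128, 0.007, 1.577]
force: [-7.0, -0.5, 4.2]
width: 0.024
t: 23.4
eef_pos: [0.5726, 0.1977, 0.07]
ee_rot: [-3.127, 0.007, 1.577]
force: [-6.9, -0.4, 3.3]
width: 0.0237
```

```bash
for i in 1; do python3 -m jog '[[2,0,0,0,0,0]]';python3 -m jog '[[2,0,0,0,-0.003,0]]';python3 -m jog '[[2,0,0,0,-0.003,0]]'; done
```

```text
t: 23.5
eef_pos: [0.5735, 0.1977, 0.07]
ee_rot: [-3.125, 0.007, 1.577]
force: [-7.4, -0.7, 3.7]
width: 0.0239
t: 23.6
eef_pos: [0.5744, 0.1977, 0.07]
ee_rot: [-3.126, 0.007, 1.577]
force: [-6.7, -0.2, 3.8]
width: 0.0242
t: 23.7
eef_pos: [0.5754, 0.1978, 0.07]
ee_rot: [-3.128, 0.007, 1.577]
force: [-7.4, -1.7, 3.3]
width: 0.0237
```

```bash
python3 -m jog '[[2,0,0,0,0,0]]';python3 -m jog '[[2,0,0,0,-0.003,0]]';python3 -m jog '[[2,0,0,0,-0.003,0]]';python3 -m jog '[[2,0,0,0,-0.003,0]]'
```

```text
t: 23.8
eef_pos: [0.5763, 0.1978, 0.07]
ee_rot: [-3.126, 0.008, 1.577]
force: [-7.1, -0.9, 3.3]
width: 0.024
t: 23.9
eef_pos: [0.5771, 0.1978, 0.07]
ee_rot: [-3.127, 0.008, 1.577]
force: [-10.8, 0.2, 6.0]
width: 0.0238
t: 24.0
eef_pos: [0.5771, 0.1978, 0.07]
ee_rot: [-3.127, 0.008, 1.576]
force: [-15.3, 2.0, 8.9]
width: 0.0241
t: 24.1
eef_pos: [0.5771, 0.1978, 0.07]
ee_rot: [-3.126, 0.009, 1.576]
force: [-12.2, 0.4, 7.7]
width: 0.0241
```

The force rose and the motion stopped at x = 0.577, so the box is against the rail. I'll release, retreat and check.

```bash
python3 -m jog '[[0,0,0,0,0,0],[0,0,0,0,0,0],[0,0,0,0,0,0],[0,0,0,0,0,0],[0,0,30,0,0,0],[0,0,30,0,0,0],[-20,0,30,0,0,0],[-40,0,30,0,0,0],[-40,0,20,0,0,0],[-30,0,0,0,0,0],[0,0,0,0,0,0]]' 0.7; python3 -m jog '[[0,-50,0,0,0,0],[0,-50,0,0,0,0],[0,-50,0,0,0,0],[0,-50,0,0,0,0],[0,-30,0,0,0,0],[0,0,0,0,0,0]]'
python3 - <<'E'
from h import *
t=eyes.grab_frame("top");kt=T("top");c=t[120:235,150:350].copy();cv2.imwrite("pics/c3.png",cv2.resize(c,None,fx=4,fy=4,interpolation=cv2.INTER_CUBIC))
s=eyes.grab_frame("scene");cv2.imwrite("pics/s3.png",cv2.resize(s[160:360,100:360],None,fx=3,fy=3))
hs=cv2.cvtColor(t,cv2.COLOR_BGR2HSV);m=((hs[...,0]>100)&(hs[...,0]<125)&(hs[...,1]>150)&(hs[...,2]>60)).astype(np.uint8); m[:,340:]=0
n,l,st,c=cv2.connectedComponentsWithStats(m)
for i in range(1,n):
    if 300<st[i,4]<3000:
        h=cv2.convexHull(np.argwhere(l==i)[:,::-1].astype(np.int32)); print(cv2.minAreaRect(np.array([onz(p[0],.06,kt)[:2]*1000 for p in h],np.float32)))
E
```

```text
t: 25.2
eef_pos: [0.4476, 0.1996, 0.2151]
ee_rot: [-3.133, 0.004, 1.575]
force: [1.0, 0.4, 1.2]
width: 0.0612
t: 25.8
eef_pos: [0.4499, -0.0341, 0.2178]
ee_rot: [3.141, 0.001, 1.583]
force: [0.0, -0.3, 0.2]
width: 0.0612
((633.7393188476562, 194.29696655273438), (168.0234375, 108.4723892211914), 0.8217269778251648)
((508.03594970703125, -212.86009216308594), (168.8714599609375, 109.37335205078125), 4.3173627853393555)
```

View pics/c3.png

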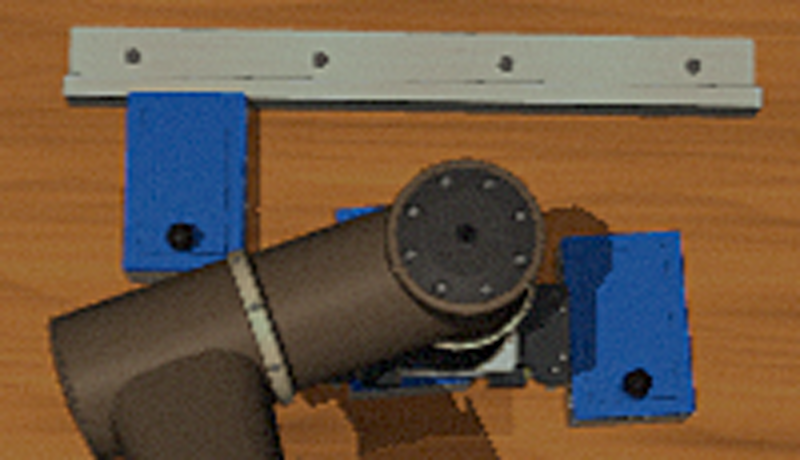

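View pics/s3.png

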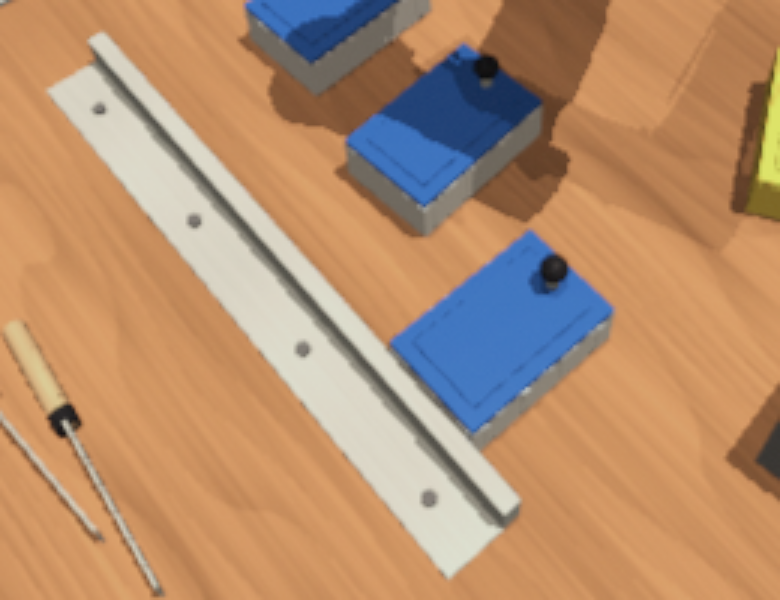

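The left box lies flat and flush against the rail, turned 0.8° against the rail's 0.4°. The middle and right boxes stand flat where they were, and the gripper is clear.

```bash
python3 -c "
from station import workorder; print(workorder.job_done())"
```

```text
the job is handed in; nothing more can be done
None
```

I hefted the boxes in the order right, middle, left, found only the left one full, slid it against the rail and handed the job in at about 26 s.

| Box | Knob load, raising | Knob load, lowering | Result |
|---|---|---|---|
| Right | 2.3 N | 1.4 N | empty, left standing |
| Middle | 2.1 N | 1.3 N | empty, left standing |
| Left | 5.8 N | 5.1 N | full, slid to the rail |

- **Ambiguous first reading:** the first heft of the right box, at 40 N grip, gave 2.8 N. I put that down to friction in the grip and hefted the right box a second time with a 10 N grip; those are the values in the table.
- **Left box:** I squared it while sliding it at 6 to 8 N. It stopped against the rail, with a peak of about 15 N read at the wrist. In the last pictures its far end is flush with the rail and it lies within about 0.01 rad of square.
- **Empty boxes:** the right box measured about 2 mm from its starting place. The arm hid most of the middle box from the top camera, so I have no final measurement of it. The scene view shows it flat, and a top view taken after its heft showed it in place.
- **Not checked:** I did not measure the cool box and bottles at the end, though the arm stayed away from them. The calibration also put the knobs at about 84 mm high rather than the stated 88 mm; the grasps still held.

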